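# Seat the wash-off weighing top on the shot scale and set the glass

### The arm

A 6-joint arm with a two-finger parallel gripper is mounted at the origin on a cart in front of the work surface, level with it; the furniture and walls round the work are solid. World frame = base frame: x ahead of the robot, y to its left, z up, the work surface at z = 0. Lengths are in m, angles in rad, forces in N, time in s.
With the tool pointing down it reaches from about 0.375 to 0.9 m from the base axis. Payload 3.1 kg.
Tool frame: the origin (TCP) lies between the finger pads; the fingertips stand manip.finger_overhang ahead of it and the grasp point (between the pads) lies 5 mm behind it (manip.finger_overhang is the distance from the TCP to the fingertips, in m); z points along the fingers, y is the line along which they close (so a half turn about z gives the same grasp; the last joint's range is limited). The gripper opens to 85 mm and grips with 20 to 120 N. Pads are 22 mm wide; open, the fingers measure 114 mm over their backs; the gripper's body (76 mm by 85 mm) begins 54 mm behind the grasp point. The pads swing forward as they close: fully open they stand 13 mm farther back than shut.
Start: joints at [-1.383, 0.527, 1.433, -0, 1.181, -0.178], TCP at [0.224, -0.584, 0.245] pointing down, gripper open.
Joint ranges: [-3.08, 3.08], [-0.75, 2.2], [0.22, 2.44], [-1.43, 4.57], [0, 2.65], [-2.85, 2.85]. Speed limits (rad/s): [2.79, 2.79, 3.14, 3.14, 3.14, 3.14].

### API

Orientations are given as a unit quaternion [x, y, z, w].
In Python, from station import manip gives the robot as it stands.
- The arm moves only by the tool drive_tool, never from a script. Its argument "plan" is a list of rows, each a list of 7 numbers: the shift along the tool's x, y, z in m, then the turn, a rotation vector about the tool's x, y, z in degrees, then the opening, from -1 (shut) to 1 (fully open). In form: [[x, y, z, wx, wy, wz, gripper], ...]. A call has 1 to 10 rows; each row shifts and turns the commanded pose from where the row before left it, along the tool's axes as they then stand; what a row does not reach is not made up. A row lasts 1/10 s, in which the tool goes at most 50 mm and 8.59 degrees, less where a joint would pass 70% of its speed; a pose out of reach is approached as far as the arm can. A call is refused whole if a number of a shift passes 0.05 or a number of a turn 8.59, either way. A call with a gripper value outside its range is refused whole. The fingers move at their own pace and stop on an object; "newtons" is the grip in N (left out, the last holds). Time passes only in rows, so rows that do not move let the fingers close. It gives the time, the measured TCP pose, the force, the opening and the grip force at its end, in the units of the state.
- manip.sense(): the state, without advancing time (a new reading comes with each control period).
- manip.snapshot(name): name is "side" or "top"; returns a dict with "image" (420x560x3 uint8, red, green, blue), "z_map" (420x560 float32, m along the optical axis (not along the pixel's ray), 0 where there is no reading), "fov_y" (degrees; the focal length in pixels is half the picture's height over the tangent of half this angle, whatever the lens; pixels are square), "cx", "cy" (the principal point, pixels), "extrinsics" (4x4, takes a point from camera to world coordinates). Camera axes: x right, y up, looking along -z (the intrinsics and any distortion apply to the point x, -y, -z); pixel columns grow to the right and rows downward; lengths in m; the calibration is good to about 2 mm. A picture is of the moment at which its call begins.
- manip.sign_off(): hands the job in; it is judged then, once.
The state is a dict: "t": time; "q": joint angles; "qd": joint speeds; "tau": joint torques, N m; "tcp_pos": TCP position; "tool_rot": TCP orientation; "force": force on the tool from outside, world axes, zero at the start; "ft_torque": the same for the moment, N m; "finger_gap": opening from 0.0 (shut) to 1.0 (fully open); "gripper_force": force on a finger pad.
Only numpy, scipy, OpenCV 4.12 (cv2) and the standard library are available. Lean on these libraries where they do the work, as an engineer would, in place of code of your own. Each camera call takes 0.05 s, during which the arm holds its last target. There are 200 camera calls.

### The job

The shot scale's weighing top has been washed: lift it by its grey nest and settle it back on the scale, lowering it slowly over the last centimetre and never letting it drop, with every ball foot fully home in its own seat (cone, groove, flat) so that it lies level, and let go. Then stand the shot glass upright in the nest, flat on the bottom, leaving the top still home. Work it in gently by feel: the load cell must never carry more than 20 N, its feet stick on the dry seats instead of sliding home by themselves, and the espresso cup and spare basket stay where they are.

Things in the scene. Friction and masses are not known exactly. Their poses are not given: they have to be found in the camera images.
- shot_scale: Low black scale 140 x 118 x 23 mm, fixed, display in front. Origin: centre of underside; +x to the back, z up. On it a 4 mm seat plate (top z 27) with seats for the balls: cone nominally at x -17, y 0; V-groove, pointing at the cone, at 49, 40; flat pad at 49, -40. The plate was screwed on by hand: off by up to 3.5 mm in x and y, 0.04 rad in yaw. Flanks 45 deg, rims 8.5 mm above the plate.
- weigh_top: Aluminium plate 96 x 110 mm, narrower in front (-x), on three 14 mm ball feet: front x -44, y 0; back x 22, y 40 and -40. Origin: under the nest axis, at the bottoms of the balls. Home: this origin at x 27, y 0, z 29.9 mm in the scale's frame, same yaw. Grip the square grey nest on top: 56 x 56 mm, sides along x and y, z 24 (the plate) to 46. 0.34 to 0.55 kg.
- nest (a point): Centre of the floor of the weighing top's nest (z 24 mm in the top's frame): a round bore 47 mm wide and 22 mm deep, open upward, chamfered at the mouth.
- shot_glass: Plain clear shot glass, 61 mm high, 38 mm wide at the foot, 40 mm at height 20, 48 mm at the rim, 0.07 kg. Origin: centre of its underside; z up. Grip it across, well above the lower 25 mm, which goes into the nest.
- espresso_cup: White espresso cup, 63 x 89 x 50 mm, standing on the counter behind the scale; not to be disturbed. Origin: centre of its underside.
- spare_basket: Steel filter basket, 67 mm wide, 26 mm high, on the counter behind the scale, to its left; not to be disturbed. Origin: centre of its underside.
There are look-alikes about, which are no part of the job. Leave any blue, orange or turquoise look-alike of the shot_glass alone.

How it is judged:
By the outcome, as a careful person would: the job done as asked, in the order asked, and still so for the second after the job is handed in, with the robot touching nothing.
It also fails if it takes over 72 s, if anything falls off the work surface, if the arm or the gripper's body presses on something with over 40 N, if the wrist force passes 120 N, or if a joint passes its speed limit or range.

## Working session

There is one attempt and no reset: what is moved stays moved. The work goes in short steps, Python scripts to look and compute and a tool call to move; the robot and the scene stay as the last step left them, time stands still between calls to the robot, and variables do not carry over. Pictures are saved under pics/ and viewed, at most 10 in all, crops included, and the job is handed in when it is done.

Besides the shell and the picture viewer there is one more tool, called after ">>>" by a JSON object that holds its "name" and its "arguments". drive_tool: Moves the arm, as the interface text tells. Its arguments: {"type":"object","properties":{"plan":{"type":"array"},"newtons":{"type":"number"}},"required":["plan"]}

```bash
ls; mkdir -p pics; cat > h.py <<'E'
import numpy as np, cv2
from station import manip
def snap(n):
    s=manip.snapshot(n); np.savez(f'{n}.npz',**s); return s
def K(s):
    f=s['image'].shape[0]/2/np.tan(np.radians(s['fov_y'])/2); return f,s['cx'],s['cy']
def cloud(s):
    f,cx,cy=K(s); z=s['z_map']; v,u=np.mgrid[:z.shape[0],:z.shape[1]]
    P=np.stack([(u-cx)/f*z,-(v-cy)/f*z,-z],-1); E=np.array(s['extrinsics'])
    W=P@E[:3,:3].T+E[:3,3]; W[z==0]=np.nan; return W
E
python3 - <<'E'
from h import *
print(manip.sense(), manip.finger_overhang)
for n in('top','side'):
    s=snap(n); print({k:(v if k not in('image','z_map') else v.shape) for k,v in s.items()})
    cv2.imwrite(f'pics/{n}0.png',s['image'][...,::-1])
E
```

```text
pics
{'t': 0.0, 'q': array([-1.38349889e+00,  5.28486527e-01,  1.43393780e+00, -2.75485815e-06,
        1.18138982e+00, -1.78513124e-01]), 'qd': array([-0.00026668, -0.00040365,  0.0002522 , -0.00075605,  0.0007086 ,
       -0.00097899]), 'tau': array([ 1.99634233e-03, -4.42337751e+01, -1.78025419e+01,  3.32165553e-05,
        8.50133831e-03,  2.88276760e-05]), 'tcp_pos': array([ 0.22345264, -0.58293725,  0.24430979]), 'tool_rot': array([ 9.83318708e-01,  1.81887560e-01, -6.15225226e-06, -1.11072594e-03]), 'force': array([-0.23517546,  0.47217171, -0.7074552 ]), 'ft_torque': array([-0.00154774,  0.00827002,  0.04047455]), 'gripper_force': 0.0, 'finger_gap': 1.0001368521633616} 0.014
{'image': (420, 560, 3), 'z_map': (420, 560), 'fov_y': 51.85286950070555, 'cx': 273.1316383523097, 'cy': 210.17758344301274, 'extrinsics': array([[-0.02806754,  0.98306482, -0.18109606,  0.3612708 ],
       [-0.99914246, -0.0331071 , -0.02486504, -0.00133741],
       [-0.03043951,  0.18024286,  0.98315103,  1.13150951],
       [ 0.        ,  0.        ,  0.        ,  1.        ]])}
{'image': (420, 560, 3), 'z_map': (420, 560), 'fov_y': 49.071442711079406, 'cx': 279.61311898552106, 'cy': 212.17019150119114, 'extrinsics': array([[ 0.98459304,  0.06604668, -0.16190859,  0.31730666],
       [-0.17450039,  0.43059874, -0.8855136 , -1.21867667],
       [ 0.0112324 ,  0.90012364,  0.43548969,  0.66316054],
       [ 0.        ,  0.        ,  0.        ,  1.        ]])}
```

View pics/top0.png

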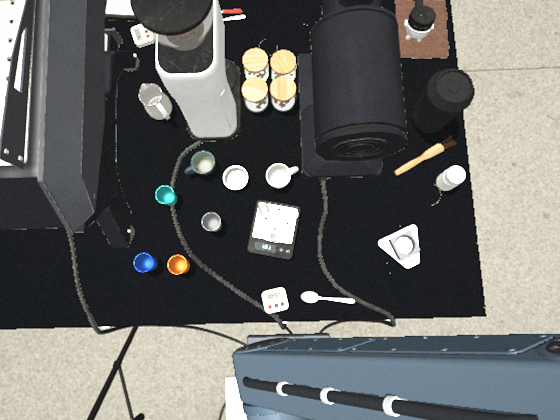

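View pics/side0.png

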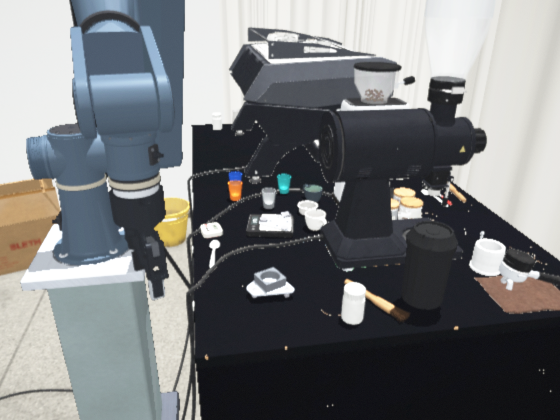

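The top view shows the scale at (274,230), the weighing top at (402,246) and the cup at (280,176). Glass candidates are the clear one at (211,222), blue (145,262), orange (178,264), turquoise (166,195) and a greenish one at (203,163). The clear, uncoloured glass at (211,222) (side view 269,198) fits; I'll check it in a crop.

```bash
python3 - <<'E'
from h import *
t=dict(np.load('top.npz')); s=dict(np.load('side.npz'))
a=cv2.resize(t['image'][145:285,130:310],None,fx=4,fy=4,interpolation=cv2.INTER_CUBIC)
cv2.imwrite('pics/c1.png',a[...,::-1])
a=cv2.resize(s['image'][160:310,220:340],None,fx=4,fy=4,interpolation=cv2.INTER_CUBIC)
b=cv2.resize(t['image'][215:275,370:430],None,fx=5,fy=5,interpolation=cv2.INTER_CUBIC)
c=np.zeros((600,800,3),np.uint8); c[:600,:480]=a; c[:300,480:780]=b
cv2.imwrite('pics/c2.png',c[...,::-1])
W=cloud(t)
for n,(u,v) in dict(scale=(274,230),top=(402,246),glass=(211,222),cup=(280,176),bas=(235,177),gr=(203,163),tur=(166,195)).items():
    p=W[v-10:v+11,u-10:u+11].reshape(-1,3); 
    print(n,W[v,u].round(4),'hi',np.nanpercentile(p[:,2],[5,50,98]).round(4))
E
```

```text
scale [0.5125 0.0258 0.0283] hi [0.0236 0.0279 0.0381]
top [ 0.4614 -0.2984  0.0252] hi [0.0215 0.0259 0.0488]
glass [0.5413 0.1915 0.0124] hi [-0.0013  0.018   0.0631]
cup [0.6602 0.006  0.0103] hi [0.001  0.0165 0.0523]
bas [0.6638 0.1277 0.003 ] hi [-0.0005  0.0047  0.0288]
gr [0.7052 0.214  0.0065] hi [0.0034 0.019  0.0509]
tur [0.6175 0.3112 0.0156] hi [-0.0012  0.024   0.0625]
```

View pics/c1.png

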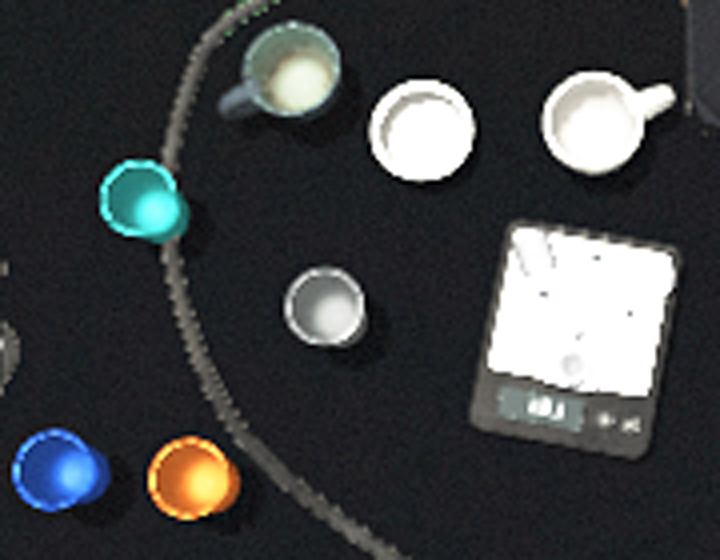

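View pics/c2.png

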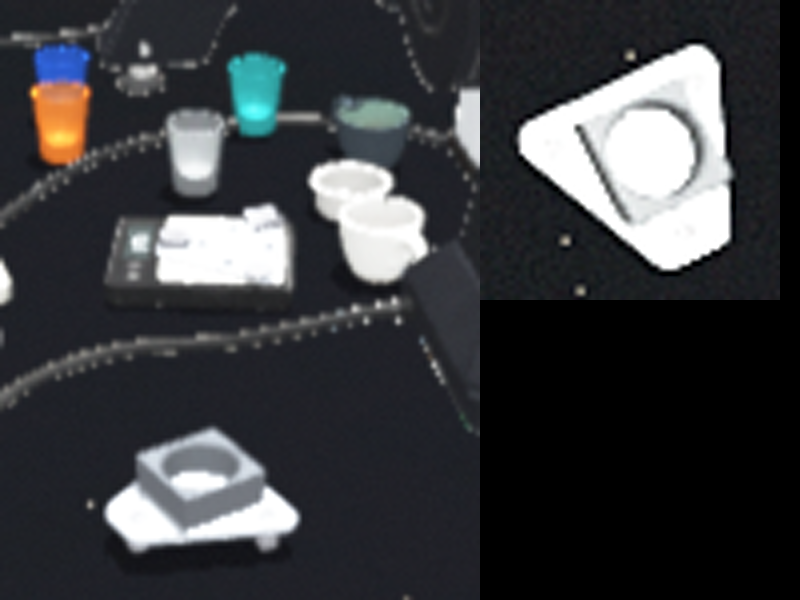

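The crop confirms the clear glass at (211,222). The weighing top's narrow front edge points down-right in the top image, so its yaw is about +27°. The scale's yaw is about -11°. Next I'll measure both in each camera.

```bash
cat >> h.py <<'E'
def pts(s,c,r,z0,z1):
    W=cloud(s).reshape(-1,3); c=np.array(c)
    m=(np.hypot(*(W[:,:2]-c).T)<r)&(W[:,2]>z0)&(W[:,2]<z1); return W[m]
def rect(p):
    (x,y),(w,h),a=cv2.minAreaRect((p[:,:2]*1000).astype(np.float32)); return np.round([x,y,w,h,a],1)
E
python3 - <<'E'
from h import *
for n in('top','side'):
    s=dict(np.load(n+'.npz'));print(n)
    p=pts(s,(.46,-.295),.07,.036,.06); print('nest',len(p),np.median(p[:,2]),rect(p))
    p=pts(s,(.46,-.295),.09,.018,.03); print('plate',len(p),np.median(p[:,2]),rect(p))
    p=pts(s,(.51,.02),.11,.018,.05); print('scale',len(p),np.median(p[:,2]),rect(p))
    p=pts(s,(.51,.02),.11,.025,.029); print('seatplate',len(p),np.median(p[:,2]),rect(p))
    p=pts(s,(.51,.02),.11,.0315,.05)
    lab=[]
    for q in p: print((q*1000).round(0).tolist(),end=' ')
    print()
    for nm,c in dict(glass=(.545,.19),cup=(.665,.003),bas=(.665,.127)).items():
        p=pts(s,c,.05,.008,.07); print(nm,len(p),p[:,2].max(),rect(p), rect(p[p[:,2]>p[:,2].max()-.008]))
E
```

```text
top
nest 276 0.04578364554935921 [ 462.9 -300.7   55.8   57.5   23.7]
plate 851 0.024427878742781406 [ 454.2 -305.9   95.6  109.7   24.5]
scale 2204 0.024407818296905748 [516.   25.8 117.8 139.5  77.3]
seatplate 659 0.02702884901828928 [513.5  24.6 112.7 130.7  81.9]
[583.0, 47.0, 35.0] [583.0, 44.0, 34.0] [581.0, 52.0, 32.0] [580.0, 50.0, 35.0] [581.0, 47.0, 34.0] [580.0, 44.0, 36.0] [578.0, 65.0, 36.0] [578.0, 63.0, 36.0] [578.0, 60.0, 34.0] [578.0, 57.0, 34.0] [578.0, 50.0, 32.0] [578.0, 47.0, 33.0] [577.0, 44.0, 38.0] [577.0, 42.0, 35.0] [575.0, 65.0, 40.0] [576.0, 63.0, 33.0] [576.0, 60.0, 32.0] [575.0, 50.0, 33.0] [574.0, 44.0, 38.0] [575.0, 42.0, 35.0] [572.0, 63.0, 37.0] [573.0, 60.0, 35.0] [573.0, 58.0, 35.0] [573.0, 50.0, 33.0] [573.0, 47.0, 33.0] [572.0, 44.0, 38.0] [573.0, 42.0, 32.0] [570.0, 63.0, 36.0] [570.0, 60.0, 35.0] [570.0, 47.0, 35.0] [570.0, 42.0, 33.0] [569.0, 39.0, 36.0] [567.0, 63.0, 36.0] [567.0, 60.0, 36.0] [568.0, 58.0, 34.0] [568.0, 55.0, 33.0] [567.0, 45.0, 35.0] [566.0, 42.0, 37.0] [566.0, 39.0, 39.0] [566.0, 9.0, 32.0] [565.0, 60.0, 36.0] [565.0, 58.0,
[... 2720 characters left out ...]
plate 104 0.02623491350838064 [543.1   6.8 108.   90.3  23.6]
[569.0, 61.0, 33.0] [555.0, 58.0, 32.0] [558.0, 58.0, 32.0] [557.0, 50.0, 32.0] [565.0, 41.0, 33.0] [570.0, 37.0, 34.0] [560.0, 33.0, 34.0] [495.0, 39.0, 32.0] [498.0, 35.0, 34.0] [502.0, 39.0, 32.0] [504.0, 36.0, 33.0] [485.0, 30.0, 34.0] [488.0, 31.0, 33.0] [506.0, 28.0, 33.0] [487.0, 22.0, 34.0] [502.0, 23.0, 33.0] [505.0, 22.0, 33.0] [489.0, 18.0, 32.0] 
glass 223 0.0592601985048441 [533.3 182.8  49.7  52.6  31.7] [534.6 180.9  57.6  43.6  81.9]
cup 328 0.048209517233084864 [650.4   3.   79.3  61.6  75.4] [650.6   3.8  73.7  61.6  75.1]
bas 134 0.02627175024193107 [655.5 126.   61.8  76.7  11.1] [655.5 126.   61.8  76.7  11.1]
```

```bash
cat > seat.py <<'E'
from h import *
import sys
Z=[];
for i in range(12):
    s=snap('top'); Z.append(s['z_map'])
Z=np.array(Z); print('noise',np.nanmedian(Z.std(0)[180:280,230:320])); Z[Z==0]=np.nan
s['z_map']=np.nan_to_num(np.nanmedian(Z,0)).astype(np.float32); np.savez('topavg.npz',**s)
p=pts(s,(.516,.026),.11,.016,.05); r=rect(p); print('scale',r)
p=pts(s,(.463,-.301),.07,.036,.06); print('nest',rect(p),np.median(p[:,2]))
p=pts(s,(.463,-.301),.09,.018,.03); print('plate',rect(p))
p=pts(s,(.534,.183),.05,.03,.07); print('glass',rect(p),p[:,2].max(), cv2.minEnclosingCircle((p[:,:2]*1000).astype(np.float32)))
W=cloud(s)[190:270,240:310]
g=cv2.resize(np.clip((W[...,2]*1000-22)/18*255,0,255).astype(np.uint8),None,fx=7,fy=7,interpolation=cv2.INTER_NEAREST)
cv2.imwrite('pics/hm.png',cv2.applyColorMap(g,cv2.COLORMAP_JET))
E
python3 seat.py
```

```text
noise 0.0020064958
scale [535.6  21.8 118.  179.4  77.6]
nest [ 462.9 -300.8   55.9   56.4   23.5] 0.04608251266412189
plate [ 454.  -305.5   95.7  108.6   24.5]
glass [533.8 183.   45.7  45.9  90. ] 0.06237385328806666 ((534.6765747070312, 182.84144592285156), 24.116050720214844)
```

View pics/hm.png

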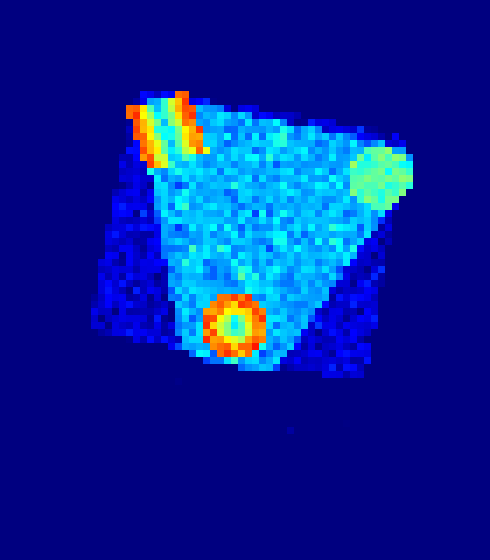

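The averaged height map shows three clear seats: a ring cone at (234,326), a two-walled groove at (168,130) and a flat pad at (381,178). I'll fit the home pose from them.

```bash
cat > fit.py <<'E'
from h import *
from scipy.optimize import least_squares
s=dict(np.load('topavg.npz')); W=cloud(s)[190:270,240:310].reshape(-1,3); W=W[~np.isnan(W[:,0])]
sc=W[(W[:,2]>.016)&(W[:,0]<.60)]; h=cv2.convexHull((sc[:,:2]*1000).astype(np.float32)); 
p=sc[(np.hypot(*(sc[:,:2]-[.516,.026]).T)<.095)]; print('scale',rect(p))
c=np.array([.496,.029]); 
for _ in range(5):
    m=(np.hypot(*(W[:,:2]-c).T)<.0165)&(W[:,2]>.0308); h=cv2.convexHull((W[m,:2]*1000).astype(np.float32)); M=cv2.moments(h); c=np.array([M['m10'],M['m01']])/M['m00']/1000
print('cone',c*1000,cv2.minEnclosingCircle(h))
f=np.array([.551,-.026])
for _ in range(5):
    m=(np.hypot(*(W[:,:2]-f).T)<.015)&(W[:,2]>.0285)&(W[:,2]<.034); h=cv2.convexHull((W[m,:2]*1000).astype(np.float32)); f=W[m,:2].mean(0)
print('flat',f*1000,m.sum(),cv2.minEnclosingCircle(h))
m=(np.hypot(*(W[:,:2]-[.570,.051]).T)<.024)&(W[:,2]>.0325); G=W[m]
print('groove',rect(G),G[:,:2].mean(0)*1000,len(G))
# full height model fit: V groove z=zf+|perp|, through centre
m=(np.hypot(*(W[:,:2]-[.570,.051]).T)<.012)&(W[:,2]>.0275);G=W[m]
def res(x):
    d=-(G[:,0]-.570)*np.sin(x[0])+(G[:,1]-.051)*np.cos(x[0])-x[1]
    return np.minimum(np.maximum(x[2]+np.abs(d),0),.0355)-G[:,2]
r=least_squares(res,[np.radians(17),0,.028],loss='soft_l1',f_scale=.001); a=r.x[0]; 
print('groove ang',np.degrees(a),'off mm',r.x[1]*1000,'z',r.x[2], 'line miss at cone mm', 1000*(-(c[0]-.570)*np.sin(a)+(c[1]-.051)*np.cos(a)-r.x[1]))
g0=np.array([.570,.051])+r.x[1]*np.array([-np.sin(a),np.cos(a)])
v=g0-c; L=np.degrees(np.arctan2(v[1],v[0])); print('yaw cone->groove',L-np.degrees(np.arctan2(40,66)))
v=f-c; print('yaw cone->flat',np.degrees(np.arctan2(v[1],v[0]))+np.degrees(np.arctan2(40,66)),np.hypot(*v)*1000,'nom 77.2')
E
python3 fit.py
```

```text
scale [516.3  26.  118.  140.   77.6]
cone [496.13015936  28.60580099] ((496.14068603515625, 28.63666343688965), 11.491434097290039)
flat [550.02956565 -26.69726045] 64 ((549.7168579101562, -27.07361602783203), 11.716924667358398)
groove [569.8  51.6  23.5  23.   16.6] [569.73423053  51.62612066] 51
groove ang 17.72668229764261 off mm 0.7526662961465393 z 0.02748928198532319 line miss at cone mm 0.40805950988751744
yaw cone->groove -13.794643089156942
yaw cone->flat -14.518019124443942 77.22418405232573 nom 77.2
```

>>> {"name": "drive_tool", "arguments": {"plan": [[0.05,0,0,0,0,0,1],[0.05,0,0,0,0,0,1],[0.05,0,0,0,0,0,1],[0.05,0,0,0,0,0,1],[0.05,0,0,0,0,-3.2,1],[0.05,-0.045,0.03,0,0,0,1],[0.026,-0.05,0.03,0,0,0,1],[0,-0.05,0.04,0,0,0,1],[0,-0.03,0.02,0,0,0,1],[0,0,0,0,0,0,1]]}}

```text
t: 1.7
tcp_pos: [0.4459, -0.3383, 0.1469]
tool_rot: [0.978, 0.211, -0.003, -0.006]
force: [-0.5, -0.4, -1.0]
finger_gap: 1.0
gripper_force: 0.0
```

```bash
cat >> h.py <<'E'
from scipy.spatial.transform import Rotation as R
def to(x,y,z,yaw):
    "print tool-frame shift(mm)/turn(deg) from measured pose to target, tool down, tool x at yaw"
    s=manip.sense(); r=R.from_quat(s['tool_rot']); t=R.from_euler('z',yaw,degrees=True)*R.from_euler('x',180,degrees=True)
    d=r.inv().apply(np.array([x,y,z])-s['tcp_pos'])*1000; w=(r.inv()*t).as_rotvec(degrees=True)
    print('t',round(s['t'],2),'tcp',(s['tcp_pos']*1000).round(1),'shift',d.round(1),'turn',w.round(2),'F',s['force'].round(2),'T',s['ft_torque'].round(3),'gap',round(s['finger_gap'],3),'gf',round(s['gripper_force'],1),'tau',s['tau'].round(2))
E
python3 -c "
from h import *
to(.463,-.3005,.10,24)"
```

```text
t 1.7 tcp [ 445.9 -338.3  146.9] shift [ 31.3 -26.7  47.2] turn [-0.77  0.22  0.31] F [-0.54 -0.4  -1.01] T [-0.006  0.036 -0.007] gap 1.0 gf 0.0 tau [ 2.700e-01 -4.197e+01 -1.284e+01  4.000e-02 -1.700e-01  5.000e-02]
```

>>> {"name": "drive_tool", "arguments": {"plan": [[0.0155,-0.0135,0.02,0,0,0,1],[0.0155,-0.0135,0.0275,0,0,0,1],[0,0,0,0,0,0,1],[0,0,0,0,0,0,1]]}}

```text
t: 2.1
tcp_pos: [0.4678, -0.309, 0.103]
tool_rot: [0.978, 0.21, 0.0, 0.001]
force: [-0.1, -0.0, 0.1]
finger_gap: 0.996
gripper_force: 0.0
```

```bash
python3 -c "
from h import *
to(.463,-.3005,.041,24)"
```

```text
t 2.1 tcp [ 467.8 -309.   103. ] shift [-0.9 -9.8 62. ] turn [ 0.07 -0.01  0.21] F [-0.1  -0.02  0.05] T [ 0.003  0.018 -0.05 ] gap 0.996 gf 0.0 tau [ 6.500e-01 -4.152e+01 -1.011e+01  3.000e-02  9.000e-02  1.000e-02]
```

>>> {"name": "drive_tool", "arguments": {"plan": [[-0.001,-0.0098,0.02,0,0,0,1],[0,0,0.02,0,0,0,1],[0,0,0.015,0,0,0,1],[0,0,0,0,0,0,1],[0,0,0,0,0,0,1]]}}

```text
t: 2.6
tcp_pos: [0.4628, -0.3013, 0.0488]
tool_rot: [0.978, 0.209, 0.001, 0.001]
force: [0.0, -0.4, 0.9]
finger_gap: 1.003
gripper_force: 0.0
```

```bash
python3 - <<'E'
from h import *
to(.463,-.3005,.041,24)
s=snap('side'); cv2.imwrite('pics/g.png',cv2.resize(s['image'][230:330,200:340],None,fx=5,fy=5,interpolation=cv2.INTER_CUBIC)[...,::-1])
E
```

```text
t 2.6 tcp [ 462.8 -301.3   48.8] shift [ 0.5 -0.7  7.8] turn [ 0.15 -0.05  0.1 ] F [ 0.03 -0.36  0.86] T [ 0.003 -0.017 -0.026] gap 1.003 gf 0.0 tau [-0.000e+00 -4.251e+01 -7.980e+00 -0.000e+00  2.000e-02 -0.000e+00]
```

View pics/g.png

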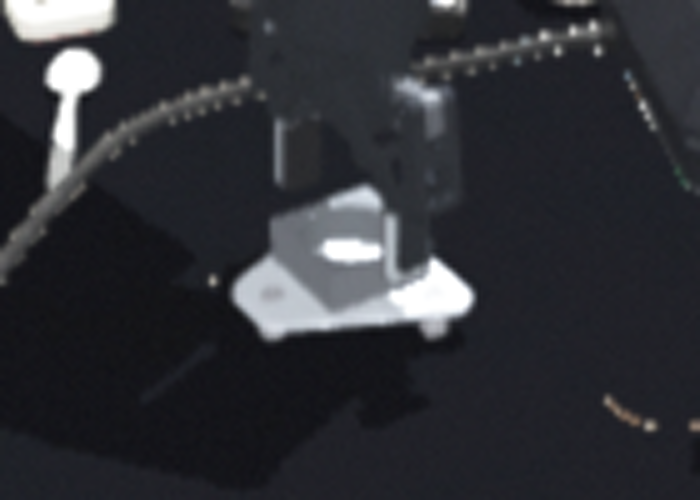

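>>> {"name": "drive_tool", "arguments": {"plan": [[0.0005,-0.0007,0.002,0,0,0,1],[0,0,0,0,0,0,0.5],[0,0,0,0,0,0,0.2],[0,0,0,0,0,0,-0.2],[0,0,0,0,0,0,-1],[0,0,0,0,0,0,-1],[0,0,0,0,0,0,-1],[0,0,0,0,0,0,-1]], "newtons": 45}}

```text
t: 3.45
tcp_pos: [0.4625, -0.2986, 0.047]
tool_rot: [0.978, 0.21, 0.0, 0.0]
force: [-1.3, 1.8, 7.5]
finger_gap: 0.664
gripper_force: 46.0
```

```bash
python3 -c "
from h import *
to(.463,-.3005,.12,24)"
```

```text
t 3.45 tcp [ 462.5 -298.6   47. ] shift [ -0.3   2.  -73. ] turn [ 0.04 -0.02  0.19] F [-1.29  1.77  7.5 ] T [0.277 0.152 0.085] gap 0.664 gf 46.0 tau [-4.500e-01 -3.931e+01 -8.070e+00 -2.000e-02 -4.700e-01  6.000e-02]
```

>>> {"name": "drive_tool", "arguments": {"plan": [[0,0,-0.005,0,0,0,-1],[0,0,-0.01,0,0,0,-1],[0,0,-0.02,0,0,0,-1],[0,0,-0.03,0,0,0,-1],[0,0,-0.02,0,0,0,-1],[0,0,0,0,0,0,-1],[0,0,0,0,0,0,-1],[0,0,0,0,0,0,-1]]}}

```text
t: 4.25
tcp_pos: [0.4614, -0.2978, 0.1295]
tool_rot: [0.978, 0.209, -0.001, -0.001]
force: [0.7, -0.5, -4.3]
finger_gap: 0.66
gripper_force: 49.0
```

```bash
python3 -c "
from h import *
to(.5386,.0178,.12,-14)"
```

```text
t 4.25 tcp [ 461.4 -297.8  129.5] shift [ 199.6 -256.3   10. ] turn [-0.14  0.12 38.16] F [ 0.75 -0.54 -4.35] T [ 0.046  0.043 -0.008] gap 0.66 gf 49.0 tau [ 1.000e-02 -4.374e+01 -1.283e+01 -0.000e+00 -2.000e-02  0.000e+00]
```

>>> {"name": "drive_tool", "arguments": {"plan": [[0.01,-0.013,0,0,0,0,-1],[0.02,-0.0255,0,0,0,0,-1],[0.024,-0.031,0,0,0,0,-1],[0.024,-0.031,0,0,0,0,-1],[0.024,-0.031,0,0,0,0,-1],[0.024,-0.031,0,0,0,0,-1],[0.024,-0.031,0,0,0,0,-1],[0.024,-0.031,0,0,0,0,-1],[0.016,-0.02,0,0,0,0,-1],[0.0096,-0.0118,0,0,0,0,-1]]}}

```text
t: 5.25
tcp_pos: [0.5385, 0.0201, 0.1297]
tool_rot: [0.978, 0.211, -0.001, -0.001]
force: [-0.0, -0.2, -4.0]
finger_gap: 0.657
gripper_force: 49.1
```

>>> {"name": "drive_tool", "arguments": {"plan": [[0,0,0,0,0,5,-1],[0,0,0,0,0,7,-1],[0,0,0,0,0,7,-1],[0,0,0,0,0,7,-1],[0,0,0,0,0,7,-1],[0,0,0,0,0,5.2,-1],[0,0,0,0,0,0,-1],[0,0,0,0,0,0,-1],[0,0,0,0,0,0,-1]]}}

```text
t: 6.15
tcp_pos: [0.5392, 0.0168, 0.1304]
tool_rot: [0.993, -0.122, -0.0, -0.0]
force: [0.3, 0.8, -4.2]
finger_gap: 0.659
gripper_force: 49.1
```

```bash
python3 - <<'E'
from h import *
to(.5386,.0178,.085,-14)
for n in('top','side'):
    s=snap(n); cv2.imwrite(f'pics/{n}h.png',s['image'][...,::-1])
    W=cloud(s).reshape(-1,3); d=np.hypot(*(W[:,:2]-[.5386,.0178]).T)<.08
    for z0,z1 in((.065,.085),(.10,.115),(.12,.135),(.05,.14)):
        p=W[d&(W[:,2]>z0)&(W[:,2]<z1)]; 
        if len(p)>5: print(n,z0,len(p),rect(p),np.median(p[:,2]))
a=cv2.imread('pics/toph.png')[170:290,210:330]; b=cv2.imread('pics/sideh.png')[130:250,210:330]
cv2.imwrite('pics/h1.png',cv2.resize(np.hstack([a,b]),(800,400),interpolation=cv2.INTER_CUBIC))
E
```

```text
t 6.15 tcp [539.2  16.8 130.4] shift [-0.8 -0.8 45.4] turn [0.01 0.04 0.02] F [ 0.27  0.8  -4.2 ] T [ 0.032 -0.     0.005] gap 0.659 gf 49.1 tau [-0.000e+00 -4.217e+01 -1.221e+01 -0.000e+00  1.000e-02 -1.000e-02]
side 0.065 6 [ 5.208e+02 -4.000e-01  5.600e+00  8.210e+01  4.310e+01] 0.08271715362257825
side 0.1 261 [527.7  11.5 107.2  95.5  78.7] 0.10430303452393797
side 0.12 118 [537.1   8.3  70.8  55.7  75.9] 0.12562710405096822
side 0.05 472 [527.7  11.5 107.2  95.5  78.7] 0.10587273728855434
```

View pics/h1.png

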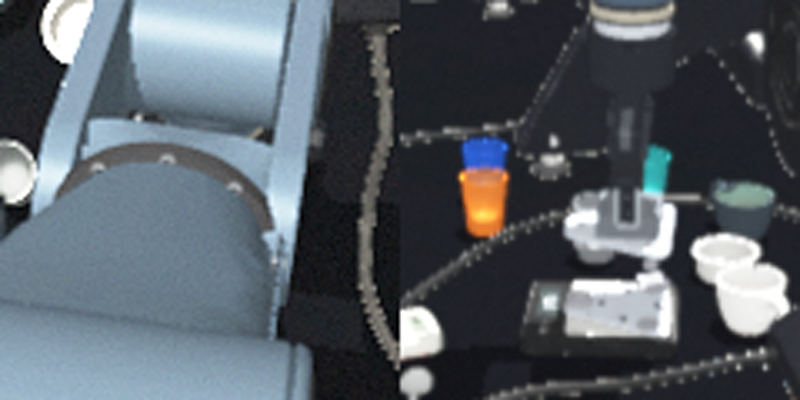

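The top is held level and the side camera sees it clearly. I'll average side frames to find the offset between the held top and the TCP.

```bash
python3 - <<'E'
from h import *
Z=[]; I=[]
for i in range(12):
    s=snap('side'); Z.append(s['z_map'])
Z=np.array(Z);Z[Z==0]=np.nan; s['z_map']=np.nan_to_num(np.nanmedian(Z,0)).astype(np.float32); np.savez('sideheld.npz',**s)
st=manip.sense(); W=cloud(s).reshape(-1,3); a=np.radians(-14); t=st['tcp_pos']
d=W-t; X=d[:,0]*np.cos(a)+d[:,1]*np.sin(a); Y=-d[:,0]*np.sin(a)+d[:,1]*np.cos(a); Zz=d[:,2]
P=np.stack([X,Y,Zz],1)*1000
P=P[(abs(P[:,0])<80)&(abs(P[:,1])<80)&(P[:,2]<30)&(P[:,2]>-60)]
print(np.histogram(P[:,2],bins=np.arange(-60,32,4)))
n=P[(P[:,2]>-10)&(P[:,2]<3)&(abs(P[:,0])>14)]; print('nest top x',np.percentile(n[:,0],[1,3,50,97,99]).round(1),'y',np.percentile(n[:,1],[1,3,50,97,99]).round(1),len(n),np.median(n[:,2]))
n=P[(P[:,2]>-31)&(P[:,2]<-20)]; print('plate x',np.percentile(n[:,0],[0,1,50,99,100]).round(1),'y',np.percentile(n[:,1],[0,1,50,99,100]).round(1),len(n),np.median(n[:,2]))
# slope of plate upper surface
A=np.c_[n[:,:2],np.ones(len(n))]
for _ in range(6):
    c=np.linalg.lstsq(A,n[:,2],rcond=None)[0]; k=abs(A@c-n[:,2])<1.2; A=A[k];n=n[k]
print('plane',c.round(4),len(n), 'edges', n[:,0].min(),n[:,0].max(),n[:,1].min(),n[:,1].max())
np.save('P.npy',P)
E
```

```text
(array([  0,   0,   3,   6,  11,   3,   3,  41, 180,  25,  31,  29,  32,
        68,  16,  11,  10,  10,  19,  15,   7,   5]), array([-60, -56, -52, -48, -44, -40, -36, -32, -28, -24, -20, -16, -12,
        -8,  -4,   0,   4,   8,  12,  16,  20,  24,  28]))
nest top x [-27.4 -26.9  14.4  27.2  27.7] y [-29.6 -29.1  -9.   25.6  27.7] 72 -5.221398484157813
plate x [-58.  -56.7   1.5  36.9  37.6] y [-56.6 -55.6 -28.   41.9  47.3] 239 -26.8007877565315
plane [ 3.10000e-03  4.70000e-03 -2.67384e+01] 143 edges -58.01536343787141 36.464725820835675 -55.67686563614731 44.37282809312487
```

```bash
python3 -c "
from h import *
to(.5388,.0188,.09,-14)"
```

```text
t 6.85 tcp [539.5  16.9 130.7] shift [-1.2 -1.7 40.7] turn [-0.   -0.   -0.04] F [-0.59 -0.01 -4.85] T [-0.02   0.01   0.052] gap 0.657 gf 49.1 tau [  0.   -42.21 -12.26   0.     0.    -0.  ]
```

>>> {"name": "drive_tool", "arguments": {"plan": [[-0.001,-0.0017,0.01,0,0,0,-1],[0,0,0.012,0,0,0,-1],[0,0,0.01,0,0,0,-1],[0,0,0.006,0,0,0,-1],[0,0,0.002,0,0,0,-1],[0,0,0,0,0,0,-1],[0,0,0,0,0,0,-1]]}}

```text
t: 7.55
tcp_pos: [0.5392, 0.0187, 0.0908]
tool_rot: [0.992, -0.122, 0.0, -0.0]
force: [0.2, 0.4, -3.8]
finger_gap: 0.662
gripper_force: 49.1
```

```bash
python3 -c "
from h import *
to(.5388,.0188,.077,-14)"
```

```text
t 7.55 tcp [539.2  18.7  90.8] shift [-0.4  0.  13.8] turn [-0.   -0.03 -0.04] F [ 0.17  0.39 -3.85] T [ 0.006 -0.045 -0.035] gap 0.662 gf 49.1 tau [-0.000e+00 -4.292e+01 -1.018e+01 -0.000e+00  1.000e-02 -0.000e+00]
```

>>> {"name": "drive_tool", "arguments": {"plan": [[-0.0004,0,0.001,0,0,0,-1],[0,0,0.001,0,0,0,-1],[0,0,0.001,0,0,0,-1],[0,0,0.0007,0,0,0,-1],[0,0,0.0006,0,0,0,-1],[0,0,0.0006,0,0,0,-1],[0,0,0.0006,0,0,0,-1],[0,0,0.0005,0,0,0,-1],[0,0,0.0005,0,0,0,-1],[0,0,0.0005,0,0,0,-1]]}}

```text
t: 8.55
tcp_pos: [0.5386, 0.0188, 0.0837]
tool_rot: [0.993, -0.122, 0.0, 0.0]
force: [0.1, -0.6, -3.8]
finger_gap: 0.659
gripper_force: 49.1
```

>>> {"name": "drive_tool", "arguments": {"plan": [[0,0,0.0005,0,0,0,-1],[0,0,0.0005,0,0,0,-1],[0,0,0,0,0,0,-1]]}}

```text
t: 8.85
tcp_pos: [0.5385, 0.0188, 0.0826]
tool_rot: [0.992, -0.122, -0.0, -0.0]
force: [0.1, 0.3, -4.4]
finger_gap: 0.662
gripper_force: 49.1
```

>>> {"name": "drive_tool", "arguments": {"plan": [[0,0,0.0005,0,0,0,-1],[0,0,0.0005,0,0,0,-1],[0,0,0.0005,0,0,0,-1],[0,0,0,0,0,0,-1]]}}

```text
t: 9.25
tcp_pos: [0.5385, 0.0189, 0.0811]
tool_rot: [0.993, -0.122, -0.0, 0.0]
force: [0.2, -0.2, -3.7]
finger_gap: 0.662
gripper_force: 49.1
```

>>> {"name": "drive_tool", "arguments": {"plan": [[0,0,0.0005,0,0,0,-1],[0,0,0.0005,0,0,0,-1],[0,0,0,0,0,0,-1]]}}

```text
t: 9.55
tcp_pos: [0.5385, 0.0189, 0.0802]
tool_rot: [0.993, -0.122, -0.0, -0.0]
force: [-0.0, 0.2, -3.2]
finger_gap: 0.659
gripper_force: 49.1
```

>>> {"name": "drive_tool", "arguments": {"plan": [[0,0,0.0005,0,0,0,-1],[0,0,0.0005,0,0,0,-1],[0,0,0,0,0,0,-1]]}}

```text
t: 9.85
tcp_pos: [0.5385, 0.0189, 0.0791]
tool_rot: [0.993, -0.122, -0.0, 0.0]
force: [-0.1, -0.3, -4.1]
finger_gap: 0.66
gripper_force: 49.1
```

```bash
python3 -c "
from h import *
to(.5388,.0188,.077,-14)"
```

```text
t 9.85 tcp [538.5  18.9  79.1] shift [ 0.3 -0.   2.1] turn [ 0.    0.01 -0.04] F [-0.06 -0.27 -4.09] T [0.011 0.046 0.035] gap 0.66 gf 49.1 tau [-0.000e+00 -4.353e+01 -9.740e+00  0.000e+00 -1.000e-02  0.000e+00]
```

>>> {"name": "drive_tool", "arguments": {"plan": [[0,0,0.0004,0,0,0,-1],[0,0,0.0004,0,0,0,-1],[0,0,0,0,0,0,-1]]}}

```text
t: 10.15
tcp_pos: [0.5385, 0.0189, 0.0784]
tool_rot: [0.992, -0.122, -0.0, -0.0]
force: [-0.6, -0.2, -3.9]
finger_gap: 0.66
gripper_force: 49.1
```

>>> {"name": "drive_tool", "arguments": {"plan": [[0,0,0.0003,0,0,0,-1],[0,0,0.0002,0,0,0,-1],[0,0,0,0,0,0,-1]]}}

```text
t: 10.45
tcp_pos: [0.5385, 0.0189, 0.078]
tool_rot: [0.993, -0.122, -0.0, -0.0]
force: [-0.5, 0.3, -2.0]
finger_gap: 0.657
gripper_force: 49.2
```

```bash
python3 -c "
from h import *
to(.5388,.0188,.077,-14)"
```

```text
t 10.45 tcp [538.5  18.9  78. ] shift [0.3 0.1 1. ] turn [-0.    0.   -0.04] F [-0.54  0.34 -1.98] T [0.05  0.027 0.046] gap 0.657 gf 49.2 tau [-1.90e-01 -4.30e+01 -9.69e+00 -6.00e-02 -8.00e-02  2.00e-02]
```

>>> {"name": "drive_tool", "arguments": {"plan": [[0,0,0.0002,0,0,0,-1],[0,0,0,0,0,0,-1]]}}

```text
t: 10.65
tcp_pos: [0.5385, 0.0189, 0.0778]
tool_rot: [0.993, -0.122, -0.0, -0.0]
force: [-0.2, 1.4, -1.4]
finger_gap: 0.659
gripper_force: 49.3
```

```bash
python3 -c "
from h import *
to(.5388,.0188,.077,-14)"
```

```text
t 10.65 tcp [538.5  18.9  77.8] shift [0.3 0.  0.8] turn [-0.    0.   -0.04] F [-0.19  1.38 -1.36] T [0.146 0.034 0.001] gap 0.659 gf 49.3 tau [-2.800e-01 -4.262e+01 -9.720e+00 -9.000e-02 -1.500e-01  3.000e-02]
```

>>> {"name": "drive_tool", "arguments": {"plan": [[0,0,0.0002,0,0,0,-1],[0,0,0,0,0,0,-1]]}}

```text
t: 10.85
tcp_pos: [0.5385, 0.0189, 0.0777]
tool_rot: [0.993, -0.122, 0.0, -0.0]
force: [-1.2, 0.2, -0.4]
finger_gap: 0.657
gripper_force: 49.4
```

```bash
python3 -c "
from h import *
to(.5388,.0188,.077,-14)"
```

```text
t 10.85 tcp [538.5  18.9  77.7] shift [0.3 0.1 0.7] turn [-0.01  0.   -0.04] F [-1.24  0.19 -0.41] T [0.271 0.063 0.025] gap 0.657 gf 49.4 tau [-4.400e-01 -4.208e+01 -9.730e+00 -1.400e-01 -2.400e-01  4.000e-02]
```

>>> {"name": "drive_tool", "arguments": {"plan": [[0,-0.0003,0,0,0,0,-1],[0,0,0,0,0,0,-1]]}}

```text
t: 11.05
tcp_pos: [0.5386, 0.0192, 0.0776]
tool_rot: [0.993, -0.122, -0.0, 0.0]
force: [-1.2, 0.5, -0.9]
finger_gap: 0.663
gripper_force: 49.4
```

```bash
python3 -c "
from h import *
to(.5388,.0188,.077,-14)"
```

```text
t 11.05 tcp [538.6  19.2  77.6] shift [0.3 0.3 0.6] turn [ 0.    0.   -0.04] F [-1.18  0.52 -0.93] T [0.192 0.096 0.051] gap 0.663 gf 49.4 tau [ -0.33 -42.34  -9.74  -0.09  -0.22   0.06]
```

>>> {"name": "drive_tool", "arguments": {"plan": [[0,-0.0003,0,0,0,0,-1],[0,0,0,0,0,0,-1]]}}

```text
t: 11.25
tcp_pos: [0.5387, 0.0193, 0.0775]
tool_rot: [0.993, -0.122, -0.0, 0.0]
force: [-1.0, 0.5, -0.9]
finger_gap: 0.658
gripper_force: 49.3
```

```bash
python3 -c "
from h import *
to(.5388,.0188,.077,-14)"
```

```text
t 11.25 tcp [538.7  19.3  77.5] shift [0.2 0.5 0.5] turn [ 0.01  0.   -0.03] F [-1.04  0.53 -0.94] T [0.035 0.135 0.069] gap 0.658 gf 49.3 tau [ 4.000e-02 -4.241e+01 -9.770e+00  8.000e-02 -2.300e-01  8.000e-02]
```

>>> {"name": "drive_tool", "arguments": {"plan": [[-0.0004,0,0,0,0,0,-1],[0,0,0,0,0,0,-1]]}}

```text
t: 11.45
tcp_pos: [0.5386, 0.0194, 0.0775]
tool_rot: [0.993, -0.122, 0.0, 0.0]
force: [-0.2, 0.2, -1.5]
finger_gap: 0.663
gripper_force: 49.3
```

```bash
python3 -c "
from h import *
to(.5388,.0188,.077,-14)"
```

```text
t 11.45 tcp [538.6  19.4  77.5] shift [0.3 0.5 0.5] turn [ 0.01 -0.04 -0.04] F [-0.24  0.21 -1.49] T [0.006 0.051 0.044] gap 0.663 gf 49.3 tau [ 2.100e-01 -4.253e+01 -9.390e+00  1.200e-01 -4.000e-02  6.000e-02]
```

>>> {"name": "drive_tool", "arguments": {"plan": [[-0.0003,0,0.0002,0,0,0,-1],[0,0,0,0,0,0,-1]]}}

```text
t: 11.65
tcp_pos: [0.5386, 0.0194, 0.0775]
tool_rot: [0.993, -0.122, 0.001, 0.0]
force: [0.0, -0.9, -0.7]
finger_gap: 0.658
gripper_force: 49.3
```

```bash
python3 -c "
from h import *
to(.5388,.0188,.077,-14)"
```

```text
t 11.65 tcp [538.6  19.4  77.5] shift [0.4 0.5 0.5] turn [ 0.   -0.07 -0.04] F [ 0.   -0.89 -0.73] T [-0.128 -0.02   0.044] gap 0.658 gf 49.3 tau [  0.4  -41.97  -8.89   0.18   0.11   0.07]
```

>>> {"name": "drive_tool", "arguments": {"plan": [[0,0.0003,0.0002,0,0,0,-1],[0,0,0,0,0,0,-1]]}}

```text
t: 11.85
tcp_pos: [0.5385, 0.0193, 0.0774]
tool_rot: [0.992, -0.122, 0.001, -0.0]
force: [0.9, 0.5, 0.9]
finger_gap: 0.66
gripper_force: 49.5
```

```bash
python3 -c "
from h import *
to(.5388,.0188,.077,-14)"
```

```text
t 11.85 tcp [538.5  19.3  77.4] shift [0.4 0.4 0.4] turn [-0.02 -0.07 -0.05] F [0.89 0.48 0.89] T [ 0.082 -0.112  0.081] gap 0.66 gf 49.5 tau [-1.300e-01 -4.109e+01 -8.510e+00 -2.000e-02  1.700e-01  7.000e-02]
```

>>> {"name": "drive_tool", "arguments": {"plan": [[0.0001,0,0.0003,0,0,0,-1],[0,0,0,0,0,0,-1]]}}

```text
t: 12.05
tcp_pos: [0.5386, 0.0193, 0.0773]
tool_rot: [0.992, -0.122, 0.001, -0.0]
force: [0.6, 0.5, 4.0]
finger_gap: 0.659
gripper_force: 49.8
```

```bash
python3 -c "
from h import *
to(.5388,.0188,.077,-14)"
```

```text
t 12.05 tcp [538.6  19.3  77.3] shift [0.3 0.4 0.3] turn [-0.01 -0.07 -0.04] F [0.65 0.5  3.97] T [ 0.159 -0.081  0.091] gap 0.659 gf 49.8 tau [ -0.2  -39.5   -8.19  -0.06   0.09   0.07]
```

>>> {"name": "drive_tool", "arguments": {"plan": [[0,-0.0003,0,0,0,0,-1],[0,0,0,0,0,0,-1]]}}

```text
t: 12.25
tcp_pos: [0.5386, 0.0194, 0.0772]
tool_rot: [0.993, -0.122, 0.001, 0.0]
force: [0.6, -0.6, 5.3]
finger_gap: 0.659
gripper_force: 50.0
```

```bash
python3 -c "
from h import *
to(.5388,.0188,.077,-14)"
```

```text
t 12.25 tcp [538.6  19.4  77.2] shift [0.3 0.5 0.2] turn [ 0.01 -0.07 -0.02] F [ 0.63 -0.58  5.35] T [-0.053 -0.049  0.078] gap 0.659 gf 50.0 tau [  0.3  -38.82  -7.88   0.15   0.13   0.09]
```

>>> {"name": "drive_tool", "arguments": {"plan": [[0,0.0002,0,0,0,0.3,-1],[0,0,0,0,0,0,-1]]}}

```text
t: 12.45
tcp_pos: [0.5386, 0.0194, 0.0772]
tool_rot: [0.992, -0.124, 0.001, 0.0]
force: [0.5, -0.8, 5.3]
finger_gap: 0.661
gripper_force: 50.0
```

```bash
python3 -c "
from h import *
to(.5388,.0188,.077,-14)"
```

```text
t 12.45 tcp [538.6  19.4  77.2] shift [0.4 0.5 0.2] turn [ 0.   -0.07 -0.29] F [ 0.55 -0.83  5.34] T [ 0.098 -0.125  0.36 ] gap 0.661 gf 50.0 tau [ -0.3  -38.64  -7.81   0.14   0.13   0.28]
```

>>> {"name": "drive_tool", "arguments": {"plan": [[0,0,0,0,0,-0.6,-1],[0,0,0,0,0,0,-1]]}}

```text
t: 12.65
tcp_pos: [0.5385, 0.0194, 0.0771]
tool_rot: [0.993, -0.12, 0.001, -0.0]
force: [0.5, -0.2, 5.4]
finger_gap: 0.659
gripper_force: 50.0
```

```bash
python3 -c "
from h import *
to(.5388,.0188,.077,-14)"
```

```text
t 12.65 tcp [538.5  19.4  77.1] shift [0.4 0.5 0.1] turn [-0.01 -0.06  0.24] F [ 0.46 -0.19  5.38] T [-0.009 -0.043 -0.002] gap 0.659 gf 50.0 tau [-1.200e-01 -3.874e+01 -7.770e+00 -3.000e-02  1.600e-01 -0.000e+00]
```

>>> {"name": "drive_tool", "arguments": {"plan": [[0,0,0,0,0,-0.5,-1],[0,0,0,0,0,0,-1]]}}

```text
t: 12.85
tcp_pos: [0.5385, 0.0195, 0.077]
tool_rot: [0.993, -0.116, 0.001, -0.0]
force: [1.0, -0.0, 4.8]
finger_gap: 0.661
gripper_force: 50.1
```

```bash
python3 -c "
from h import *
to(.5388,.0188,.077,-14)"
```

```text
t 12.85 tcp [538.5  19.5  77. ] shift [0.5 0.6 0. ] turn [-0.03 -0.05  0.68] F [ 0.96 -0.04  4.77] T [ 0.076 -0.1   -0.208] gap 0.661 gf 50.1 tau [ -0.1  -38.7   -7.66  -0.26   0.2   -0.23]
```

>>> {"name": "drive_tool", "arguments": {"plan": [[0,0,0,0,0,-0.5,-1],[0,0,0,0,0,0,-1]]}}

```text
t: 13.05
tcp_pos: [0.5386, 0.0195, 0.077]
tool_rot: [0.994, -0.112, 0.001, -0.0]
force: [1.7, 1.0, 5.0]
finger_gap: 0.658
gripper_force: 50.1
```

```bash
python3 -c "
from h import *
to(.5388,.0188,.077,-14)"
```

```text
t 13.05 tcp [538.6  19.5  77. ] shift [0.4 0.7 0. ] turn [-0.06 -0.06  1.1 ] F [1.69 0.95 5.03] T [-0.006 -0.121 -0.423] gap 0.658 gf 50.1 tau [  0.1  -38.71  -7.66  -0.45   0.21  -0.47]
```

>>> {"name": "drive_tool", "arguments": {"plan": [[0,0,0,0,0,0.5,-1],[0,0,0,0,0,0.3,-1],[0,0,0,0,0,0,-1]]}}

```text
t: 13.35
tcp_pos: [0.5385, 0.0195, 0.077]
tool_rot: [0.993, -0.118, 0.001, -0.0]
force: [1.3, 1.2, 5.7]
finger_gap: 0.659
gripper_force: 50.0
```

```bash
python3 -c "
from h import *
to(.5388,.0188,.077,-14)"
```

```text
t 13.35 tcp [538.5  19.5  77. ] shift [0.4 0.6 0. ] turn [-0.01 -0.06  0.46] F [1.34 1.24 5.7 ] T [ 0.116 -0.161  0.091] gap 0.659 gf 50.0 tau [ -0.54 -38.72  -7.64  -0.1    0.22   0.1 ]
```

>>> {"name": "drive_tool", "arguments": {"plan": [[-0.0003,0,0.0002,0,0,0,-1],[0,0,0,0,0,0,-1]]}}

```text
t: 13.55
tcp_pos: [0.5385, 0.0195, 0.077]
tool_rot: [0.993, -0.118, 0.001, -0.0]
force: [0.9, 0.3, 5.7]
finger_gap: 0.66
gripper_force: 50.0
```

```bash
python3 -c "
from h import *
to(.5388,.0188,.077,-14)"
```

```text
t 13.55 tcp [538.5  19.5  77. ] shift [0.4 0.6 0. ] turn [-0.01 -0.1   0.47] F [0.88 0.33 5.68] T [ 0.085 -0.153  0.082] gap 0.66 gf 50.0 tau [ -0.46 -38.25  -7.39  -0.08   0.25   0.08]
```

>>> {"name": "drive_tool", "arguments": {"plan": [[0.0006,0,0,0,0,0,-1],[0,0,0,0,0,0,-1]]}}

```text
t: 13.75
tcp_pos: [0.5386, 0.0195, 0.077]
tool_rot: [0.993, -0.118, 0.0, -0.0]
force: [0.9, 1.2, 7.1]
finger_gap: 0.661
gripper_force: 50.2
```

```bash
python3 -c "
from h import *
to(.5388,.0188,.077,-14)"
```

```text
t 13.75 tcp [538.6  19.5  77. ] shift [ 0.4  0.6 -0. ] turn [-0.01 -0.03  0.47] F [0.93 1.17 7.09] T [ 0.094 -0.024  0.008] gap 0.661 gf 50.2 tau [-6.000e-01 -3.799e+01 -7.850e+00 -9.000e-02  3.000e-02  8.000e-02]
```

>>> {"name": "drive_tool", "arguments": {"plan": [[0,-0.0002,-0.0003,0,0,0,-1],[0,0,0,0,0,0,-1],[0,0,0,0,0,0,-1]], "newtons": 20}}

```text
t: 14.05
tcp_pos: [0.5386, 0.0195, 0.077]
tool_rot: [0.993, -0.118, 0.0, 0.0]
force: [0.6, 1.3, 5.9]
finger_gap: 0.659
gripper_force: 50.0
```

```bash
python3 -c "
from h import *
to(.5388,.0188,.077,-14)"
```

```text
t 14.05 tcp [538.6  19.5  77. ] shift [0.4 0.7 0. ] turn [-0.   -0.02  0.47] F [0.55 1.29 5.92] T [0.049 0.003 0.098] gap 0.659 gf 50.0 tau [-2.600e-01 -3.871e+01 -7.820e+00  1.000e-02  1.300e-01  8.000e-02]
```

>>> {"name": "drive_tool", "arguments": {"plan": [[0,0,-0.0002,0,0,0,0.33],[0,0,0,0,0,0,0.36],[0,0,0,0,0,0,0.4],[0,0,0,0,0,0,0.5],[0,0,0,0,0,0,0.7],[0,0,0,0,0,0,0.7]]}}

```text
t: 14.65
tcp_pos: [0.5378, 0.0196, 0.0769]
tool_rot: [0.993, -0.118, -0.001, -0.0]
force: [-0.3, 0.4, 0.4]
finger_gap: 0.85
gripper_force: 0.0
```

```bash
python3 -c "
from h import *
to(.5388,.0188,.077,-14)"
```

```text
t 14.65 tcp [537.8  19.6  76.9] shift [ 1.1  0.5 -0.1] turn [0.01 0.08 0.46] F [-0.26  0.35  0.35] T [-0.007  0.019  0.019] gap 0.85 gf 0.0 tau [-1.000e-02 -4.158e+01 -8.980e+00 -0.000e+00  1.000e-02  0.000e+00]
```

>>> {"name": "drive_tool", "arguments": {"plan": [[0.0005,0,0,0,0,0,1],[0,0,-0.003,0,0,0,1],[0,0,-0.005,0,0,0,1],[0,0,-0.012,0,0,0,1],[0,0,-0.025,0,0,0,1],[0,0,-0.03,0,0,0,1],[0,0,-0.005,0,0,0,1],[0,0,0,0,0,0,1]]}}

```text
t: 15.45
tcp_pos: [0.5398, 0.0193, 0.159]
tool_rot: [0.993, -0.118, 0.002, 0.0]
force: [0.2, 0.5, 0.1]
finger_gap: 1.002
gripper_force: 0.0
```

```bash
python3 -c "
from h import *
to(.534,.184,.14,-14)"
```

```text
t 15.45 tcp [539.8  19.3 159. ] shift [ -44.2 -158.8   18.8] turn [-0.02 -0.22  0.46] F [0.25 0.45 0.12] T [-0.026  0.004  0.008] gap 1.002 gf 0.0 tau [ 4.000e-02 -4.042e+01 -1.312e+01  0.000e+00  3.000e-02  0.000e+00]
```

>>> {"name": "drive_tool", "arguments": {"plan": [[-0.005,-0.016,0,0,0,0,1],[-0.0085,-0.031,0,0,0,0,1],[-0.0085,-0.031,0,0,0,0,1],[-0.0085,-0.031,0.009,0,0,0,1],[-0.0085,-0.031,0.01,0,0,0,1],[-0.0052,-0.0188,0,0,0,0,1],[0,0,0,0,0,0,1],[0,0,0,0,0,0,1]]}}

```text
t: 16.25
tcp_pos: [0.5324, 0.1841, 0.1372]
tool_rot: [0.993, -0.117, -0.001, 0.0]
force: [0.4, -0.1, -0.2]
finger_gap: 0.999
gripper_force: 0.0
```

```bash
cat > chk.py <<'E'
from h import *
to(.534,.184,.046,-14)
for n in('top','side'):
    Z=[]
    for i in range(10): s=snap(n); Z.append(s['z_map'])
    Z=np.array(Z);Z[Z==0]=np.nan; s['z_map']=np.nan_to_num(np.nanmedian(Z,0)).astype(np.float32); np.savez(n+'chk.npz',**s)
    p=pts(s,(.5388,.0188),.05,.068,.085); print(n,'nest',len(p),rect(p),np.median(p[:,2]))
    p=pts(s,(.530,.020),.085,.046,.060); print('plate',len(p),rect(p))
    A=np.c_[p[:,:2]-[.5388,.0188],np.ones(len(p))]; z=p[:,2]
    for _ in range(6):
        c=np.linalg.lstsq(A,z,rcond=None)[0]; k=abs(A@c-z)<.0015; A=A[k]; z=z[k]
    print('plane',c.round(4),len(z))
    p=pts(s,(.534,.184),.035,.058,.068); print('rim',len(p),rect(p) if len(p)>4 else '')
    cv2.imwrite(f'pics/{n}k.png',s['image'][...,::-1])
a=cv2.imread('pics/topk.png')[150:270,200:320]; b=cv2.imread('pics/sidek.png')[150:270,230:350]
cv2.imwrite('pics/k1.png',cv2.resize(np.hstack([a,b]),(800,400),interpolation=cv2.INTER_CUBIC))
E
python3 chk.py
```

```text
t 16.25 tcp [532.4 184.1 137.2] shift [ 1.8 -0.4 91.2] turn [0.06 0.1  0.53] F [ 0.44 -0.12 -0.23] T [-0.04  -0.04  -0.038] gap 0.999 gf 0.0 tau [ 8.100e-01 -4.173e+01 -1.248e+01  5.000e-02  1.000e-02  1.000e-02]
top nest 251 [538.6  18.1  56.   56.   75.9] 0.07609312958848657
plate 876 [529.   20.3 109.3  96.   76. ]
plane [-0.0001 -0.0016  0.0541] 774
rim 15 [525.4 166.5   9.5  36.2  56.1]
side nest 107 [538.2  18.9  58.3  55.8  76.2] 0.07195609861694863
plate 287 [527.3  16.2 104.9  94.4  78.8]
plane [0.0128 0.0208 0.0515] 117
rim 0
```

View pics/k1.png

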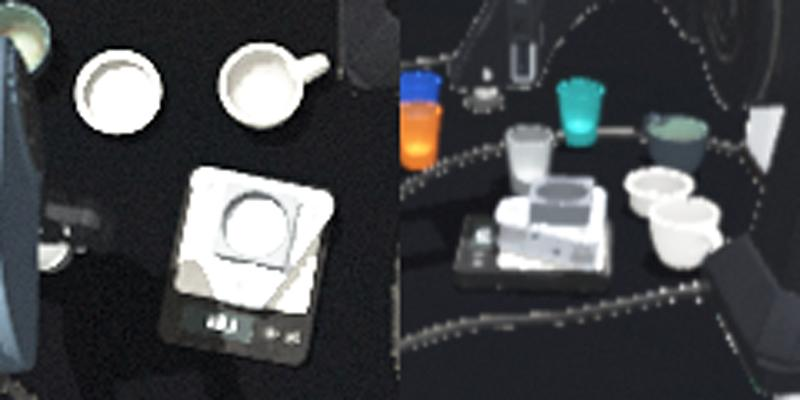

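The top is home: yaw -14°, plate level to 0.2% at z 54.1 (expected 53.9). The nest is centred at (538.6, 18.1) against (538.6, 17.8) from the seat fit. Next, the glass.

>>> {"name": "drive_tool", "arguments": {"plan": [[0.002,-0.0004,0.01,0,0,0,1],[0,0,0.02,0,0,0,1],[0,0,0.02,0,0,0,1],[0,0,0.02,0,0,0,1],[0,0,0.01,0,0,0,1],[0,0,0.008,0,0,0,1],[0,0,0.002,0,0,0,1],[0,0,0,0,0,0,1]], "newtons": 20}}

```text
t: 18.05
tcp_pos: [0.5354, 0.1841, 0.0482]
tool_rot: [0.993, -0.118, 0.0, -0.0]
force: [0.3, 0.5, 0.3]
finger_gap: 0.995
gripper_force: 0.0
```

```bash
python3 -c "
from h import *
to(.5342,.1842,.046,-14)"
```

```text
t 18.05 tcp [535.4 184.1  48.2] shift [-1.2  0.1  2.2] turn [-0.01 -0.02  0.46] F [0.3  0.49 0.29] T [-0.019 -0.03  -0.022] gap 0.995 gf 0.0 tau [-3.00e-02 -4.37e+01 -8.68e+00 -0.00e+00 -1.00e-02 -0.00e+00]
```

>>> {"name": "drive_tool", "arguments": {"plan": [[-0.001,0,0,0,0,0,0.6],[0,0,0,0,0,0,0.35],[0,0,0,0,0,0,0.2],[0,0,0,0,0,0,0.1],[0,0,0,0,0,0,-0.1],[0,0,0,0,0,0,-1],[0,0,0,0,0,0,-1],[0,0,0,0,0,0,-1]], "newtons": 20}}

```text
t: 18.85
tcp_pos: [0.5346, 0.1844, 0.0488]
tool_rot: [0.993, -0.118, 0.001, -0.0]
force: [-0.2, 0.2, 5.1]
finger_gap: 0.534
gripper_force: 20.2
```

```bash
python3 -c "
from h import *
to(.5386,.0195,.130,-14)"
```

```text
t 18.85 tcp [534.6 184.4  48.8] shift [ 42.6 159.3 -81.3] turn [-0.03 -0.06  0.46] F [-0.16  0.22  5.14] T [-0.02   0.108 -0.024] gap 0.534 gf 20.2 tau [-2.700e-01 -4.114e+01 -8.260e+00 -3.000e-02 -1.700e-01  1.000e-02]
```

>>> {"name": "drive_tool", "arguments": {"plan": [[0,0,-0.003,0,0,0,-1],[0,0,-0.01,0,0,0,-1],[0,0,-0.02,0,0,0,-1],[0,0,-0.03,0,0,0,-1],[0,0,-0.03,0,0,0,-1],[0,0,-0.012,0,0,0,-1],[0,0,0,0,0,0,-1]]}}

```text
t: 19.55
tcp_pos: [0.5353, 0.1845, 0.155]
tool_rot: [0.993, -0.118, 0.002, -0.001]
force: [0.9, 0.4, -0.7]
finger_gap: 0.538
gripper_force: 20.7
```

>>> {"name": "drive_tool", "arguments": {"plan": [[0.004,0.014,0,0,0,0,-1],[0.007,0.027,0,0,0,0,-1],[0.008,0.03,0,0,0,0,-1],[0.008,0.03,0,0,0,0,-1],[0.008,0.03,0,0,0,0,-1],[0.005,0.018,0,0,0,0,-1],[0.0025,0.0103,0,0,0,0,-1],[0,0,0,0,0,0,-1],[0,0,0,0,0,0,-1],[0,0,0,0,0,0,-1]]}}

```text
t: 20.55
tcp_pos: [0.5378, 0.0203, 0.1528]
tool_rot: [0.993, -0.117, -0.0, -0.0]
force: [-0.6, -1.4, -0.3]
finger_gap: 0.537
gripper_force: 20.8
```

```bash
python3 - <<'E'
from h import *
to(.5386,.0195,.130,-14)
s=snap('side'); cv2.imwrite('pics/gl.png',cv2.resize(s['image'][120:260,210:340],None,fx=4.2,fy=4.2,interpolation=cv2.INTER_CUBIC)[...,::-1])
E
```

```text
t 20.55 tcp [537.8  20.3 152.8] shift [ 1.   0.6 22.8] turn [-0.01  0.06  0.52] F [-0.55 -1.38 -0.29] T [0.018 0.011 0.012] gap 0.537 gf 20.8 tau [-4.000e-01 -3.978e+01 -1.260e+01 -1.000e-02  0.000e+00  0.000e+00]
```

View pics/gl.png

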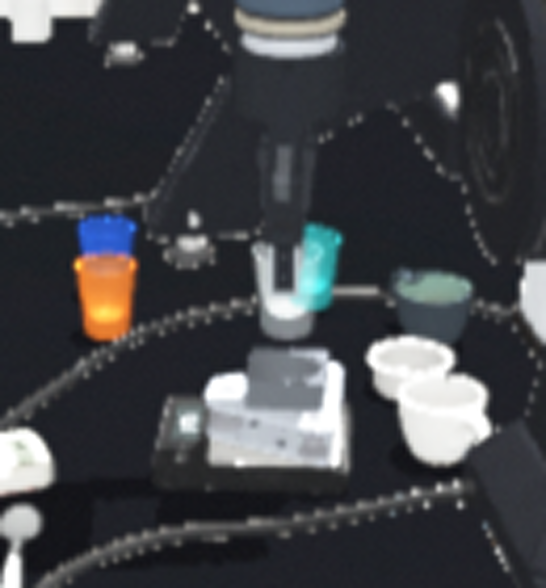

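The glass hangs upright at about (287,290), centred above the nest at (287,375). I'll lower it gently, with floor contact expected near TCP z 103 mm.

>>> {"name": "drive_tool", "arguments": {"plan": [[0.0005,0.0003,0.006,0,0,0,-1],[0,0,0.01,0,0,0,-1],[0,0,0.01,0,0,0,-1],[0,0,0.004,0,0,0,-1],[0,0,0,0,0,0,-1],[0,0,0,0,0,0,-1]]}}

```text
t: 21.2
tcp_pos: [0.5386, 0.019, 0.1229]
tool_rot: [0.993, -0.118, -0.0, -0.0]
force: [1.1, -0.9, -0.5]
finger_gap: 0.538
gripper_force: 20.8
```

```bash
python3 -c "
from h import *
to(.5386,.0195,.103,-14)"
```

```text
t 21.2 tcp [538.6  19.  122.9] shift [-0.1 -0.5 19.9] turn [0.   0.02 0.46] F [ 1.08 -0.91 -0.47] T [-0.053  0.013  0.031] gap 0.538 gf 20.8 tau [ 3.000e-02 -4.043e+01 -1.108e+01  0.000e+00  1.000e-02  0.000e+00]
```

>>> {"name": "drive_tool", "arguments": {"plan": [[0,-0.0005,0.0015,0,0,0,-1],[0,0,0.0015,0,0,0,-1],[0,0,0.0015,0,0,0,-1],[0,0,0.0015,0,0,0,-1],[0,0,0,0,0,0,-1]]}}

```text
t: 21.7
tcp_pos: [0.5386, 0.0196, 0.117]
tool_rot: [0.993, -0.118, -0.0, -0.0]
force: [-0.3, -0.3, -0.5]
finger_gap: 0.533
gripper_force: 20.8
```

>>> {"name": "drive_tool", "arguments": {"plan": [[0,0,0.0015,0,0,0,-1],[0,0,0.0015,0,0,0,-1],[0,0,0.0015,0,0,0,-1],[0,0,0.0015,0,0,0,-1],[0,0,0,0,0,0,-1]]}}

```text
t: 22.2
tcp_pos: [0.5386, 0.0196, 0.1108]
tool_rot: [0.993, -0.118, -0.0, -0.0]
force: [-0.3, -0.6, -0.4]
finger_gap: 0.536
gripper_force: 20.8
```

>>> {"name": "drive_tool", "arguments": {"plan": [[0,0,0.001,0,0,0,-1],[0,0,0.001,0,0,0,-1],[0,0,0.001,0,0,0,-1],[0,0,0.001,0,0,0,-1],[0,0,0,0,0,0,-1]]}}

```text
t: 22.7
tcp_pos: [0.5386, 0.0195, 0.107]
tool_rot: [0.993, -0.118, -0.0, -0.0]
force: [-0.4, 0.2, -1.1]
finger_gap: 0.536
gripper_force: 20.8
```

```bash
python3 -c "
from h import *
to(.5386,.0195,.103,-14)"
```

```text
t 22.7 tcp [538.6  19.5 107. ] shift [-0.   0.1  4. ] turn [0.   0.02 0.46] F [-0.41  0.22 -1.09] T [-0.003  0.009 -0.011] gap 0.536 gf 20.8 tau [-1.000e-02 -4.119e+01 -1.055e+01  0.000e+00 -1.000e-02 -0.000e+00]
```

>>> {"name": "drive_tool", "arguments": {"plan": [[0,0,0.0005,0,0,0,-1],[0,0,0.0005,0,0,0,-1],[0,0,0.0005,0,0,0,-1],[0,0,0.0005,0,0,0,-1],[0,0,0.0005,0,0,0,-1],[0,0,0.0005,0,0,0,-1],[0,0,0,0,0,0,-1]]}}

```text
t: 23.4
tcp_pos: [0.5387, 0.0195, 0.1041]
tool_rot: [0.993, -0.118, -0.0, -0.0]
force: [0.7, -0.3, -0.3]
finger_gap: 0.535
gripper_force: 20.8
```

>>> {"name": "drive_tool", "arguments": {"plan": [[0,0,0.0003,0,0,0,-1],[0,0,0.0003,0,0,0,-1],[0,0,0,0,0,0,-1]]}}

```text
t: 23.7
tcp_pos: [0.5387, 0.0195, 0.1035]
tool_rot: [0.993, -0.118, -0.0, 0.0]
force: [-0.5, -0.3, -0.5]
finger_gap: 0.537
gripper_force: 20.8
```

```bash
python3 -c "
from h import *
to(.5386,.0195,.103,-14)"
```

```text
t 23.7 tcp [538.7  19.5 103.5] shift [-0.1  0.1  0.5] turn [0.   0.   0.46] F [-0.54 -0.25 -0.49] T [0.023 0.044 0.051] gap 0.537 gf 20.8 tau [ -0.   -41.3  -10.37   0.    -0.    -0.  ]
```

>>> {"name": "drive_tool", "arguments": {"plan": [[0,0,0.0003,0,0,0,-1],[0,0,0.0003,0,0,0,-1],[0,0,0,0,0,0,-1]]}}

```text
t: 24.0
tcp_pos: [0.5387, 0.0196, 0.1029]
tool_rot: [0.993, -0.118, -0.0, -0.0]
force: [-0.1, 0.8, -1.2]
finger_gap: 0.531
gripper_force: 20.8
```

>>> {"name": "drive_tool", "arguments": {"plan": [[0,0,0.0002,0,0,0,-1],[0,0,0,0,0,0,-1]]}}

```text
t: 24.2
tcp_pos: [0.5387, 0.0196, 0.1027]
tool_rot: [0.993, -0.118, -0.0, -0.0]
force: [0.7, -0.4, -0.8]
finger_gap: 0.534
gripper_force: 20.8
```

>>> {"name": "drive_tool", "arguments": {"plan": [[0,0,0.0002,0,0,0,-1],[0,0,0,0,0,0,-1]]}}

```text
t: 24.4
tcp_pos: [0.5388, 0.0195, 0.1026]
tool_rot: [0.993, -0.118, 0.0, -0.0]
force: [-0.3, 0.0, -1.2]
finger_gap: 0.533
gripper_force: 20.8
```

```bash
python3 -c "
from h import *
to(.5386,.0195,.103,-14)"
```

```text
t 24.4 tcp [538.8  19.5 102.6] shift [-0.2  0.1 -0.4] turn [-0.   -0.01  0.46] F [-0.28  0.03 -1.2 ] T [-0.    -0.034 -0.036] gap 0.533 gf 20.8 tau [ 1.000e-02 -4.112e+01 -1.025e+01  0.000e+00 -1.000e-02 -0.000e+00]
```

>>> {"name": "drive_tool", "arguments": {"plan": [[0,0,0.0002,0,0,0,-1],[0,0,0,0,0,0,-1]]}}

```text
t: 24.6
tcp_pos: [0.5389, 0.0195, 0.1025]
tool_rot: [0.993, -0.118, 0.0, 0.0]
force: [0.1, -0.7, 0.1]
finger_gap: 0.538
gripper_force: 20.9
```

>>> {"name": "drive_tool", "arguments": {"plan": [[0,0,0.0002,0,0,0,-1],[0,0,0,0,0,0,-1]]}}

```text
t: 24.8
tcp_pos: [0.539, 0.0195, 0.1024]
tool_rot: [0.993, -0.118, 0.0, 0.0]
force: [-1.2, -0.7, 2.9]
finger_gap: 0.533
gripper_force: 21.0
```

```bash
python3 -c "
from h import *
to(.5386,.0195,.103,-14)"
```

```text
t 24.8 tcp [539.   19.5 102.4] shift [-0.4  0.1 -0.6] turn [-0.   -0.04  0.46] F [-1.17 -0.65  2.9 ] T [-0.045  0.059  0.005] gap 0.533 gf 21.0 tau [ 2.000e-02 -3.948e+01 -9.830e+00  4.000e-02 -8.000e-02 -0.000e+00]
```

>>> {"name": "drive_tool", "arguments": {"plan": [[0,0,-0.0001,0,0,0,0.09],[0,0,0,0,0,0,0.12],[0,0,0,0,0,0,0.2],[0,0,0,0,0,0,0.4],[0,0,0,0,0,0,0.8],[0,0,0,0,0,0,1],[0,0,0,0,0,0,1],[0,0,0,0,0,0,1]]}}

```text
t: 25.6
tcp_pos: [0.5387, 0.0196, 0.1022]
tool_rot: [0.993, -0.118, -0.0, -0.0]
force: [0.2, -0.6, -0.1]
finger_gap: 1.001
gripper_force: 0.0
```

>>> {"name": "drive_tool", "arguments": {"plan": [[0,0,-0.003,0,0,0,1],[0,0,-0.01,0,0,0,1],[0,0,-0.02,0,0,0,1],[0,0,-0.03,0,0,0,1],[0,0,-0.03,0,0,0,1],[-0.01,-0.02,0,0,0,0,1],[-0.01,-0.04,0,0,0,0,1],[-0.01,-0.04,0,0,0,0,1],[-0.01,-0.04,0,0,0,0,1],[0,-0.02,0,0,0,0,1]]}}

```text
t: 26.6
tcp_pos: [0.5363, 0.1876, 0.1962]
tool_rot: [0.993, -0.117, 0.0, -0.0]
force: [0.0, -0.8, -0.2]
finger_gap: 1.002
gripper_force: 0.0
```

>>> {"name": "drive_tool", "arguments": {"plan": [[0,0,0,0,0,0,1],[0,0,0,0,0,0,1]]}}

```text
t: 26.8
tcp_pos: [0.5371, 0.1845, 0.1957]
tool_rot: [0.993, -0.117, 0.0, 0.0]
force: [-0.9, 0.1, 0.6]
finger_gap: 1.005
gripper_force: 0.0
```

```bash
cat >> chk.py <<'E'
for n in('top','side'):
    s=dict(np.load(n+'chk.npz'))
    p=pts(s,(.5388,.0188),.05,.085,.15); print(n,'glass',len(p),rect(p),np.percentile(p[:,2],[5,50,95]))
    p=pts(s,(.5388,.0188),.05,.105,.15); print('rim',len(p),rect(p),np.median(p[:,2]))
    for nm,c in dict(cup=(.655,.003),bas=(.656,.125)).items():
        p=pts(s,c,.05,.008,.07); print(nm,rect(p))
E
python3 chk.py
```

```text
t 26.8 tcp [537.1 184.5 195.7] shift [ -3.    1.2 149.7] turn [ 0.02 -0.03  0.54] F [-0.87  0.07  0.64] T [ 0.013 -0.007  0.036] gap 1.005 gf 0.0 tau [ 8.400e-01 -4.078e+01 -1.521e+01  6.000e-02 -2.000e-02  1.000e-02]
top nest 305 [538.6  18.1  55.9  56.1  75.8] 0.07575797102967519
plate 644 [528.9  20.1 109.2  96.1  76.3]
plane [0.0011 0.0008 0.0542] 565
rim 0 
side nest 138 [537.5  16.8  54.3  56.1  75.4] 0.07251500341960193
plate 252 [527.4  17.1 105.7  94.5  78.8]
plane [-0.0034 -0.0039  0.0505] 146
rim 0 
top glass 152 [539.5  19.   45.5  48.2  88.1] [0.08857202 0.10979412 0.1151948 ]
rim 91 [539.5  19.   45.5  48.2  88.1] 0.11430513705885303
cup [650.2   1.8  80.6  61.8  81.1]
bas [656.2 123.8  66.5  63.3  89. ]
side glass 193 [539.5  18.4  48.9  44.8  80.9] [0.08771336 0.10168037 0.11071174]
rim 68 [538.2  18.   45.5  47.2  32.8] 0.10842888774374976
cup [650.5   3.5  75.2  61.4  75.6]
bas [656.4 124.1  66.4  62.9  77.8]
```

View pics/k1.png

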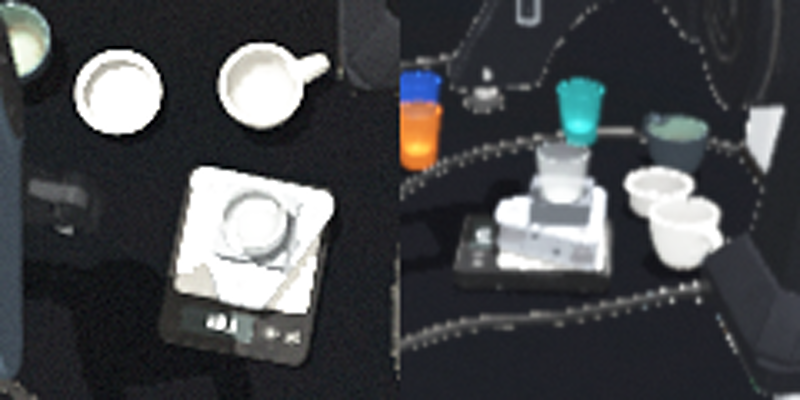

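The glass stands upright in the nest with its rim at z 114.3 mm (expected 53.9 + 61 = 114.9). The top is still level and has not moved, and the cup and basket are where they were.

```bash
python3 -c "
from station import manip
print(manip.sign_off())"
```

```text
the job is handed in; nothing more can be done
None
```

The job is handed in: by the camera checks the weighing top is home and level on its three seats, the shot glass stands upright in the nest, and the cup and basket are where they were; it took about 28 s of the 72 s.

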